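# Bolt the lid of the board test fixture

### The job

The lid of the test fixture is closed on a circuit board: lock it. With one fingertip press the red spring catch bar down and hold it down while the other fingertip pushes the black tab, sliding the steel bolt all the way home into the yellow keeper on the lid without letting the catch up part-way; then lift clear so that the catch springs back up behind the bolt. Only press and push: pick nothing up, and leave the pot, tape, jar and screwdriver where they are.

Things in the scene. Friction and masses are not known exactly. Their poses are not given: they have to be found in the camera images.
- fixture: grey test fixture, fixed, 330 x 220 mm, deck 40 mm high. Origin on the bench surface under the lock; x is the way the bolt slides home (to the lid), z up. Spans x -95..235, y -110..110 mm. The closed fixed lid (board under a clear window) covers x 54..230, 18 mm above the deck. A guide rail at the bolt's -y side (y -43..-38, x -70..45) is 12 mm above the deck.
- keeper (a point): centre of the top of the yellow keeper on the lid's edge, 16 x 46 mm, at fixture (62, -22) mm, its top 25 mm above the deck; the bolt's nose slides in under it. A steel strap over the bolt at fixture x 35..45, y -43..-1 is 22 mm above the deck.
- bar_top (a point): red press bar of the spring catch, 95 mm long (fixture x), 20 mm wide, 8 mm thick. This point: centre of its top face, axes as the fixture's; at rest at fixture (-17.5, 25, 70) mm, so 30 mm above the deck. It moves straight down only, level, wherever along its length it is pressed, and not along x or y, so a fingertip may slide along it.
- catch (a joint): how far the catch is pressed, m: 0 at rest (up), 0.011 at its lower stop. Its spring pushes up with 3 N at rest, 6 N at 0.006, 8.5 N at the stop. From 0.006 down its tooth frees the bolt; let up, it springs into the next notch and stops the bolt. Notches 12 mm apart leave the bolt about 3 mm of play.
- bolt (a joint): how far the bolt has slid along the fixture's +x, m: starts between 0 and 0.0025; 0.040 is fully home, at its end stop. Past 0.036 the released catch springs up behind it and locks it. It slides with about 1.5 N of friction, has no spring and stays where it is left.
- tab_push (a point): on the flat push face (facing fixture -x) of the black tab that rides on the bolt: mid-width, 30 mm above the deck; at fixture (-20, -25, 70) mm with bolt 0. Tab 12 mm thick (x), 28 wide (y), 14 to 45 mm above the deck, 50 mm in -y from the catch bar's middle line. Behind it the bolt's top is 14 mm above the deck; a fingertip level with the fully pressed bar (19 mm above the deck) clears it.
- pot_mid (a point): centre of a small closed white pot with blue lid, 30 mm across, 34 mm high, standing on the deck beside the lock on the bolt's side (-y). Leave alone.
- tape_mid (a point): centre of a yellow roll of tape lying flat on the bench, 90 mm across, 18 mm high. Leave alone.
- flux_mid (a point): centre of an amber jar on the bench, 56 mm across, 90 mm high. Leave alone.
- driver_grip (a point): middle of the green handle of a screwdriver lying on the bench, 170 mm long. Leave alone.

How it is judged:
By the outcome, as a careful person would: the job done as asked, in the order asked, and still so for the second after the job is handed in, with the robot touching nothing.
It also fails if it takes over 32 s, if anything falls off the work surface, if the arm or the gripper's body presses on something with over 40 N, if the wrist force passes 120 N, or if a joint passes its speed limit or range.

### The arm

A 6-joint arm with a two-finger parallel gripper is mounted at the origin on the work surface. World frame = base frame: x ahead of the robot, y to its left, z up, the work surface at z = 0. Lengths are in m, angles in rad, forces in N, time in s.
With the tool pointing down it reaches from about 0.35 to 0.975 m from the base axis. Payload 4.9 kg.
Tool frame: the origin (TCP) lies at the very end of the fingers, on their centre line; the grasp point (between the pads) lies 19 mm behind it (pinch_z is the distance from the TCP to the grasp point, in m); x points along the fingers, y is the direction in which the jaws open and shut, and the axes are right-handed (so a half turn about x gives the same grasp; the last joint's range is limited). The gripper opens to 85 mm and grips with 20 to 120 N. Pads are 22 mm wide; open, the fingers measure 114 mm over their backs; the gripper's body (76 mm by 85 mm) begins 54 mm behind the grasp point. The pads swing forward as they close: fully open they stand 13 mm farther back than shut.
Start: joints at [1.014, 0.053, 1.613, -0, 1.476, -0.119], TCP at [0.265, 0.566, 0.231] pointing down, gripper open.
Joint ranges: [-3.01, 3.01], [-1.01, 2.22], [0.06, 2.58], [-1.02, 4.17], [0.09, 2.62], [-3.14, 3.14]. Speed limits (rad/s): [2.57, 2.57, 3.14, 3.14, 3.14, 3.14].

### API

Orientations are given as a rotation vector (axis times angle).
In Python, from workcell import state, grab_frame, camera_model, finish_job, pinch_z gives the robot as it stands. The module is installed in compiled form; this text tells all that it offers.
- The arm moves only by the tool carry_out, never from a script. Its argument "motion" is a list of rows, each an object with "slide": the shift along the world's x, y, z in m, a list of three; "twist": the turn about the world's z in rad; "claw": the closure, from 0 (fully open) to 1 (shut). A call has 1 to 8 rows; each row is the pose to reach, as a shift and turn from the pose commanded when the call began; what a row does not reach only later rows make up. A row lasts 1/8 s, in which the tool goes at most 62.5 mm and 10.7 degrees, less where a joint would pass 70% of its speed; a pose out of reach is approached as far as the arm can. A call with a gripper value outside its range is refused whole. The fingers move at their own pace and stop on an object; "grip_force" is the grip in N (left out, the last holds). Time passes only in rows, so rows that repeat a pose let the fingers close. It gives the time, the measured TCP pose, the force and the opening at its end, in the units of the state.
- state(): the state, without advancing time (a new reading comes with each control period).
- grab_frame(name): name is "scene" or "top" or "wrist"; returns the picture (400x640x3 uint8, red, green, blue); there is no depth.
- camera_model(name): a dict with "fx", "fy", "cx", "cy" (pixels), "xyz" and "rotation" of the camera in the world. Camera axes: x right, y down, z forward; pixel columns grow to the right and rows downward; lengths in m; the calibration is good to about 2 mm. The wrist camera is an equidistant fisheye: a pixel r from the principal point sees the ray r / f radians off the axis. A picture is of the moment at which its call begins: read the wrist's pose just before it. camera_model takes no time and is no camera call; for the wrist camera it gives the pose at the moment of the call.
- finish_job(): hands the job in, once; it reports no verdict.
The state is a dict: "clock": time; "joints": joint angles; "joint_vel": joint speeds; "effort": joint torques, N m; "eef_pos": TCP position; "eef_rot": TCP orientation; "wrist_force": force on the tool from outside, world axes, zero at the start; "ft_torque": the same for the moment, N m; "opening": opening from 0.0 (shut) to 1.0 (fully open).
Only numpy, scipy, OpenCV 4.12 (cv2) and the standard library are available. Lean on these libraries where they do the work, as an engineer would, in place of code of your own. Each camera call takes 0.05 s, during which the arm holds its last target.

## Working session

There is one attempt and no reset: what is moved stays moved. The work goes in short steps, Python scripts to look and compute and a tool call to move; the robot and the scene stay as the last step left them, time stands still between calls to the robot, and variables do not carry over. Pictures are saved under pics/ and viewed, and the job is handed in when it is done.

Besides the shell and the picture viewer there is one more tool, called after "Emit:" by a JSON object that holds its "method" and its "body". carry_out: Moves the arm, as the interface text tells. Its arguments: {"type":"object","properties":{"motion":{"type":"array","items":{"type":"object","properties":{"slide":{"type":"array","items":{"type":"number"}},"twist":{"type":"number"},"claw":{"type":"number"}}}},"grip_force":{"type":"number"}},"required":["motion"]}

```bash
mkdir -p pics; python3 - <<'E'
from workcell import *
import cv2
print(state()); print(pinch_z)
for n in ("top","scene","wrist"):
    m=camera_model(n); print(n,m)
    cv2.imwrite(f"pics/{n}0.png",grab_frame(n)[:,:,::-1])
E
```

```text
{'clock': 0.0, 'joints': array([ 1.01401747e+00,  5.33849341e-02,  1.61428770e+00,  8.16800665e-06,
        1.47599987e+00, -1.19037199e-01]), 'joint_vel': array([-9.14301051e-04,  2.66720794e-04, -1.56317252e-03,  1.86451369e-05,
       -3.16683385e-03,  9.86496706e-04]), 'effort': array([-2.47220305e-04, -3.93699038e+01, -3.70168269e+01, -1.46591028e-04,
        7.42087956e-03,  8.40321434e-06]), 'eef_pos': array([0.26462296, 0.56553051, 0.23004938]), 'eef_rot': array([ 0.34178824,  1.54409558, -0.34488679]), 'wrist_force': array([ 0.24889631,  0.41516654, -0.10697834]), 'ft_torque': array([-0.00535421, -0.01313253,  0.00469951]), 'opening': 1.0002230071596332}
0.0187
top {'fx': 447.72205543976344, 'fy': 447.72205543976344, 'cx': 313.36943990373993, 'cy': 194.0435048687538, 'xyz': array([0.47616414, 0.05515783, 0.99530133]), 'rotation': array([-2.18736157,  2.13386153, -0.11795661])}
scene {'fx': 409.71987833880337, 'fy': 409.71987833880337, 'cx': 320.8131109023955, 'cy': 197.74996146674945, 'xyz': array([ 0.95860865, -0.12873863,  0.73551688]), 'rotation': array([-2.19804688, -1.3803199 ,  0.40839001])}
wrist {'fx': 309.70691628693146, 'fy': 309.70691628693146, 'cx': 319.17714875853426, 'cy': 195.30028757688345, 'xyz': array([0.19958519, 0.59657932, 0.37356205]), 'rotation': array([2.4406826 , 1.55255499, 0.21861494])}
```

View pics/top0.png

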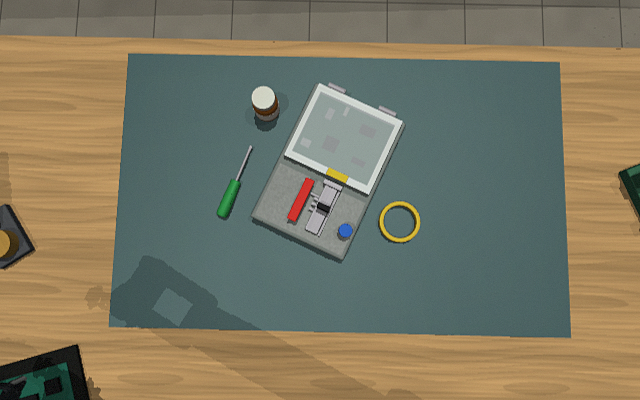

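View pics/scene0.png

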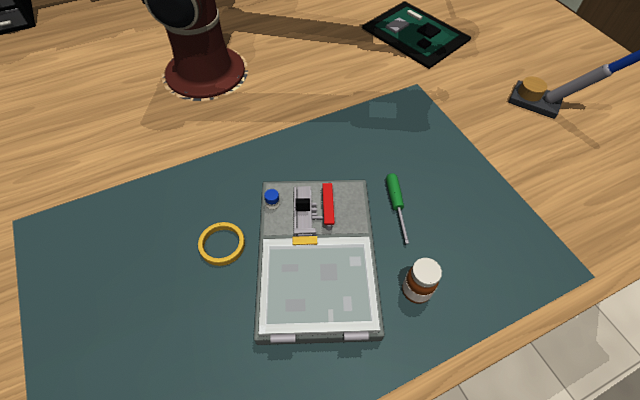

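View pics/wrist0.png

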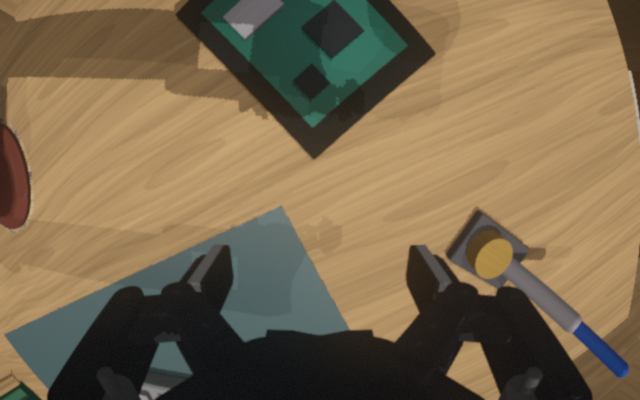

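The top view shows the red bar near (300,200), the yellow keeper (337,175), the black tab (323,208) and the pot (345,231). The scene view shows the same things near (328,205), (305,240), (303,205) and (271,197). In the wrist view the fingers are open over empty bench. Next I'll triangulate.

```bash
cat > h.py <<'E'
import numpy as np, cv2
from scipy.spatial.transform import Rotation as R
from workcell import *
def ray(n,px,m=None):
    m=m or camera_model(n); d=np.array([(px[0]-m['cx'])/m['fx'],(px[1]-m['cy'])/m['fy'],1.])
    return m['xyz'],R.from_rotvec(m['rotation']).apply(d)
def plane(n,px,z):
    o,d=ray(n,px); return o+d*(z-o[2])/d[2]
def tri(a,b):
    A=np.zeros((3,3));v=np.zeros(3);
    for o,d in (ray('top',a),ray('scene',b)):
        d=d/np.linalg.norm(d);P=np.eye(3)-np.outer(d,d);A+=P;v+=P@o
    return np.linalg.solve(A,v)
E
python3 - <<'E'
from h import *
roi={'top':(240,75,415,270),'scene':(250,170,390,350)}
for n in ('top','scene'):
    im=cv2.imread(f'pics/{n}0.png'); x0,y0,x1,y1=roi[n]
    hsv=cv2.cvtColor(im,cv2.COLOR_BGR2HSV); H,S,V=[c.astype(int) for c in cv2.split(hsv)]
    ms={'red':((H<8)|(H>172))&(S>150)&(V>90),'redtop':((H<8)|(H>172))&(S>150)&(V>200),'yel':(H>20)&(H<32)&(S>150)&(V>120),'blue':(H>105)&(H<125)&(S>150),'black':(V<45)}
    for k,m in ms.items():
        q=np.zeros(m.shape,np.uint8); q[y0:y1,x0:x1]=m[y0:y1,x0:x1]
        c,_=cv2.findContours(q,cv2.RETR_EXTERNAL,cv2.CHAIN_APPROX_NONE)
        for c in sorted(c,key=cv2.contourArea)[-2:]:
            if cv2.contourArea(c)<15: continue
            r=cv2.minAreaRect(c); M=cv2.moments(c)
            print(n,k,cv2.contourArea(c),np.round(r[0],1),np.round(r[1],1),round(r[2],1),'cen',round(M['m10']/M['m00'],1),round(M['m01']/M['m00'],1))
    cv2.imwrite(f'pics/{n}z.png',cv2.resize(im[165:265,240:365] if n=='top' else im[170:260,255:355],None,fx=6,fy=6,interpolation=cv2.INTER_CUBIC)[:600,:800])
E
```

```text
top red 371.5 [300.3 199.2] [ 9.3 44.8] 25.8 cen 300.3 199.2
top redtop 311.5 [300.3 198.9] [ 8.1 43.5] 25.8 cen 300.2 199.0
top yel 131.0 [336.7 175.1] [21.1  7.2] 25.0 cen 336.7 175.0
top yel 285.0 [396.5 221.5] [39. 35.] 90.0 cen 395.1 221.9
top blue 120.0 [345. 230.] [12. 12.] 90.0 cen 345.0 230.1
top black 60.5 [323.1 207.2] [12.9  6.3] 24.0 cen 323.0 207.2
scene red 360.5 [327.8 203. ] [40.5 10.2] 86.4 cen 327.9 203.4
scene redtop 293.5 [328.  202.5] [39.5  8.6] 86.6 cen 328.1 202.9
scene yel 150.0 [304.5 240. ] [ 8. 23.] 90.0 cen 304.3 239.6
scene blue 153.5 [271.5 196. ] [14. 13.] 90.0 cen 271.3 196.2
scene black 143.0 [302.5 204.5] [11. 13.] 90.0 cen 302.5 204.5
```

View pics/topz.png

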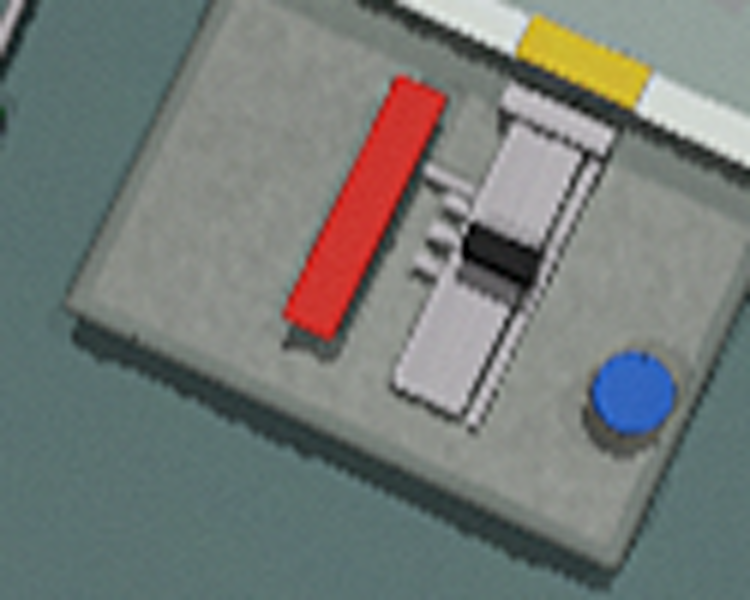

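View pics/scenez.png

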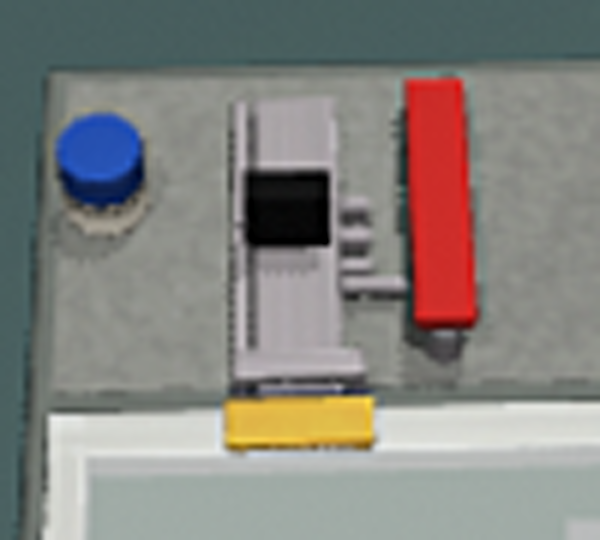

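```bash
python3 - <<'E'
from h import *
print('tri bar',tri((300.3,199),(328,202.7)),'keeper',tri((336.7,175),(304.4,239)))
L=[((300.3,199.1),(-17.5,25),.070),((336.7,175),(62,-22),.065),((251.3,216.7),(-95,110),.04),((342.5,259.2),(-95,-110),.04)]
P=np.array([plane('top',a,z)[:2] for a,_,z in L]);Q=np.array([b for _,b,_ in L])/1e3
Pc,Qc=P.mean(0),Q.mean(0);H=(Q-Qc).T@(P-Pc)
yaw=np.arctan2(H[0,1]-H[1,0],H[0,0]+H[1,1]);Rm=np.array([[np.cos(yaw),-np.sin(yaw)],[np.sin(yaw),np.cos(yaw)]])
t=Pc-Rm@Qc;print('yaw',yaw,'t',t,'res mm',(P-(Q@Rm.T+t))*1e3)
f=lambda p:(Rm.T@(p[:2]-t))*1e3
print('tab top',f(plane('top',(323,207.2),.085)),'pot',f(plane('top',(345,230),.074)))
for n,a in (('bar',(328,202.7)),('keeper',(304.4,239))): print('scene',n,f(plane('scene',a,.07 if n=='bar' else .065)))
# bar axis yaw
r=np.deg2rad(25.8);d=np.array([-np.sin(r),np.cos(r)])*20;c=np.array([300.3,199.1])
v=plane('top',c-d,.07)-plane('top',c+d,.07);print('bar yaw',np.arctan2(v[1],v[0]))
s=state();Rt=R.from_rotvec(s['eef_rot']).as_matrix();print(Rt)
y=Rt[:2,1];fy=Rm[:,1]
tw=np.arctan2(y[0]*fy[1]-y[1]*fy[0],y@fy);print('twist for y->fy',tw,tw-np.pi,tw+np.pi)
for p in ((-45,0),(-36,0),(-31,0),(9,0)): print(p,Rm@np.array(p)/1e3+t)
np.savez('fix.npz',R=Rm,t=t,yaw=yaw)
E
```

```text
tri bar [0.57063784 0.08749953 0.06973518] keeper [0.62311168 0.01270459 0.06838671]
yaw -0.40814517764137614 t [0.57694688 0.05696671] res mm [[-0.37078931  0.70494001]
 [-1.41123776  0.5429348 ]
 [-0.27091108 -3.44036543]
 [ 2.05293816  2.19249063]]
tab top [-14.94637849 -24.63844191] pot [-37.72962052 -84.99923075]
scene bar [-17.7289167  25.4164087]
scene keeper [ 58.10021223 -22.49100992]
bar yaw -0.4207341263935154
[[-8.46084357e-04  4.23917211e-01  9.05700548e-01]
 [-1.37214729e-03  9.05699527e-01 -4.23918015e-01]
 [-9.99998701e-01 -1.60142495e-03 -1.84621352e-04]]
twist for y->fy 0.029621446842976833 -3.111971206746816 3.17121410043277
(-45, 0) [0.53564325 0.07482755]
(-36, 0) [0.54390397 0.07125538]
(-31, 0) [0.54849327 0.06927084]
(9, 0) [0.58520761 0.05339454]
```

Emit:
{"method": "carry_out", "body": {"motion": [{"slide":[0.02,-0.036,0],"twist":0.0,"claw":0.5},{"slide":[0.05,-0.09,0],"twist":0.0,"claw":0.5},{"slide":[0.08,-0.143,0],"twist":0.01,"claw":0.5},{"slide":[0.11,-0.197,0],"twist":0.01,"claw":0.5},{"slide":[0.14,-0.25,0],"twist":0.02,"claw":0.5},{"slide":[0.17,-0.304,0],"twist":0.022,"claw":0.5},{"slide":[0.2,-0.358,0],"twist":0.022,"claw":0.5},{"slide":[0.23,-0.41,0],"twist":0.022,"claw":0.5}], "grip_force": 40}}

```text
clock: 1.15
eef_pos: [0.4955, 0.1541, 0.2312]
eef_rot: [0.326, 1.546, -0.326]
wrist_force: [0.6, 0.9, -0.1]
opening: 0.501
```

```bash
cat > st.py <<'E'
from h import *
import sys
s=state();f=np.load('fix.npz');Rm=f['R'];t=f['t']
T=R.from_rotvec(s['eef_rot']).as_matrix()
print('t',s['clock'],'pos',s['eef_pos'].round(4),'fixture mm',(Rm.T@(s['eef_pos'][:2]-t)*1e3).round(1),'yaw',np.arctan2(-T[0,1],T[1,1]).round(4),'F fix',(Rm.T@s['wrist_force'][:2]).round(2),s['wrist_force'][2].round(2),'open',s['opening'])
E
python3 st.py
```

```text
t 1.15 pos [0.4955 0.1541 0.2312] fixture mm [-113.3   56.8] yaw -0.416 F fix [0.2  1.12] -0.13 open 0.5005927981081205
```

Emit:
{"method": "carry_out", "body": {"motion": [{"slide":[0.022,-0.04,-0.02],"twist":0.0,"claw":0.55},{"slide":[0.045,-0.081,-0.06],"twist":0.0,"claw":0.55},{"slide":[0.045,-0.081,-0.11],"twist":0.0,"claw":0.55},{"slide":[0.045,-0.081,-0.11],"twist":0.0,"claw":0.55}]}}

```text
clock: 1.65
eef_pos: [0.5361, 0.0745, 0.1162]
eef_rot: [0.326, 1.557, -0.329]
wrist_force: [-0.2, -1.3, 0.4]
opening: 0.449
```

```bash
python3 st.py; python3 - <<'E'
from h import *
m=camera_model('wrist');print(m)
cv2.imwrite('pics/w1.png',grab_frame('wrist')[:,:,::-1])
im=grab_frame('scene')[:,:,::-1];cv2.imwrite('pics/s1.png',cv2.resize(im[120:270,230:380],None,fx=4,fy=4,interpolation=cv2.INTER_CUBIC))
E
```

```text
t 1.65 pos [0.5361 0.0745 0.1162] fixture mm [-44.4  -0.1] yaw -0.4168 F fix [ 0.31 -1.29] 0.44 open 0.44943847716226903
{'fx': 309.70691628693146, 'fy': 309.70691628693146, 'cx': 319.17714875853426, 'cy': 195.30028757688345, 'xyz': array([0.47184533, 0.10391662, 0.26023286]), 'rotation': array([2.43151046, 1.58324546, 0.21215187])}
```

View pics/w1.png

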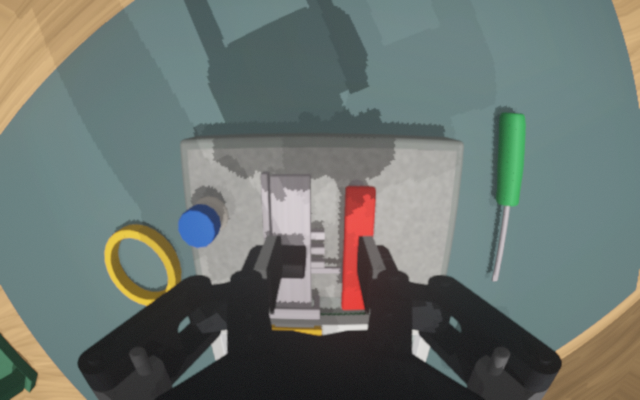

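View pics/s1.png

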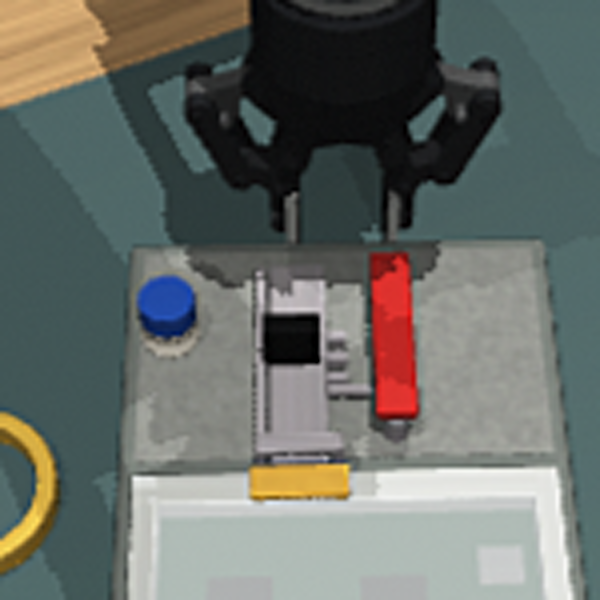

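The wrist and scene views show the fingers straddling the lock, one in line with the bar and the other behind the tab. Both are still above and behind it.

Emit:
{"method": "carry_out", "body": {"motion": [{"slide":[0,0,-0.02],"twist":0.0,"claw":0.55},{"slide":[0,0,-0.036],"twist":0.0,"claw":0.55},{"slide":[0,0,-0.042],"twist":0.0,"claw":0.55},{"slide":[0,0,-0.042],"twist":0.0,"claw":0.55}]}}

```text
clock: 2.25
eef_pos: [0.5395, 0.0752, 0.0786]
eef_rot: [0.326, 1.547, -0.326]
wrist_force: [0.5, -0.3, 0.7]
opening: 0.451
```

```bash
python3 st.py; python3 - <<'E'
from h import *
cv2.imwrite('pics/w2.png',grab_frame('wrist')[:,:,::-1])
im=grab_frame('scene')[:,:,::-1];cv2.imwrite('pics/s2.png',cv2.resize(im[140:260,250:370],None,fx=5,fy=5,interpolation=cv2.INTER_CUBIC))
E
```

```text
t 2.25 pos [0.5395 0.0752 0.0786] fixture mm [-41.6   1.8] yaw -0.4155 F fix [ 0.53 -0.04] 0.7 open 0.45100831910607286
```

View pics/w2.png

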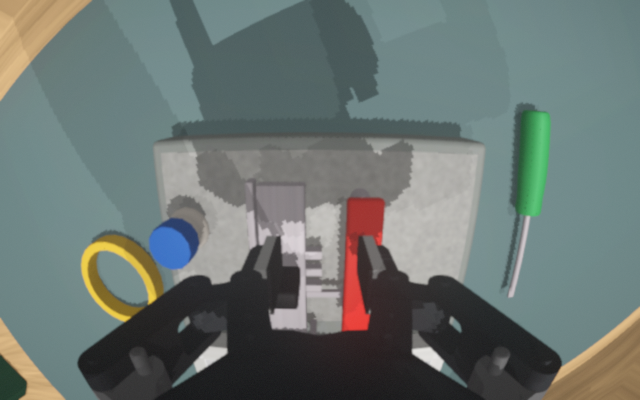

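View pics/s2.png

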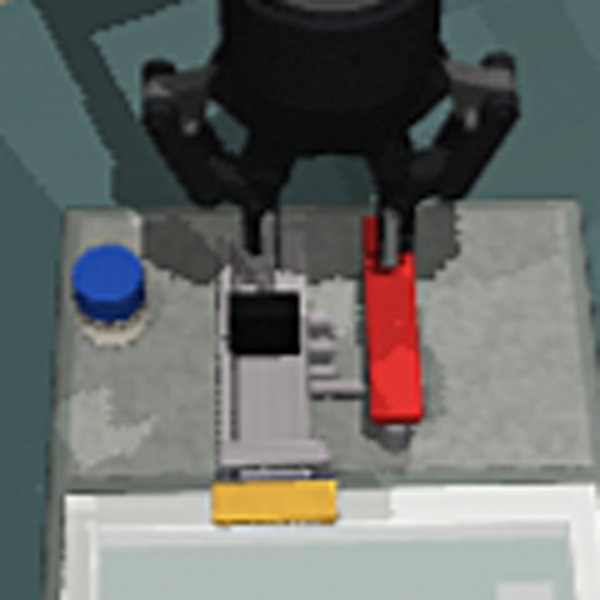

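Both fingertips are lined up: one over the bar, one over the bolt behind the tab, with the pot well clear. Next is the press, in steps.

Emit:
{"method": "carry_out", "body": {"motion": [{"slide":[0,0,-0.006],"twist":0.0,"claw":0.55},{"slide":[0,0,-0.012],"twist":0.0,"claw":0.55},{"slide":[0,0,-0.014],"twist":0.0,"claw":0.55},{"slide":[0,0,-0.014],"twist":0.0,"claw":0.55}]}}

```text
clock: 2.85
eef_pos: [0.5403, 0.0751, 0.0658]
eef_rot: [0.326, 1.546, -0.326]
wrist_force: [-0.6, 0.3, 4.6]
opening: 0.448
```

```bash
python3 st.py
```

```text
t 2.85 pos [0.5403 0.0751 0.0658] fixture mm [-40.8   2.1] yaw -0.4158 F fix [-0.68 -0.01] 4.58 open 0.44842023477576975
```

Emit:
{"method": "carry_out", "body": {"motion": [{"slide":[0,0,-0.003],"twist":0.0,"claw":0.55},{"slide":[0,0,-0.005],"twist":0.0,"claw":0.55},{"slide":[0,0,-0.005],"twist":0.0,"claw":0.55},{"slide":[0,0,-0.005],"twist":0.0,"claw":0.55}]}}

```text
clock: 3.35
eef_pos: [0.5404, 0.0751, 0.061]
eef_rot: [0.326, 1.545, -0.326]
wrist_force: [-1.9, -0.2, 6.5]
opening: 0.449
```

```bash
python3 st.py
```

```text
t 3.35 pos [0.5404 0.0751 0.061 ] fixture mm [-40.8   2.1] yaw -0.4158 F fix [-1.64 -0.9 ] 6.5 open 0.44940285153188186
```

Emit:
{"method": "carry_out", "body": {"motion": [{"slide":[0,0,-0.002],"twist":0.0,"claw":0.55},{"slide":[0,0,-0.003],"twist":0.0,"claw":0.55},{"slide":[0,0,-0.003],"twist":0.0,"claw":0.55}]}}

```text
clock: 3.72
eef_pos: [0.5404, 0.0751, 0.0582]
eef_rot: [0.326, 1.545, -0.326]
wrist_force: [-2.8, -0.3, 7.7]
opening: 0.449
```

```bash
python3 st.py; python3 - <<'E'
from h import *
im=grab_frame('scene')[:,:,::-1];cv2.imwrite('pics/s3.png',cv2.resize(im[140:260,250:370],None,fx=5,fy=5,interpolation=cv2.INTER_CUBIC))
E
```

```text
t 3.725 pos [0.5404 0.0751 0.0582] fixture mm [-40.8   2.2] yaw -0.4157 F fix [-2.41 -1.37] 7.71 open 0.44866725723515266
```

View pics/s3.png

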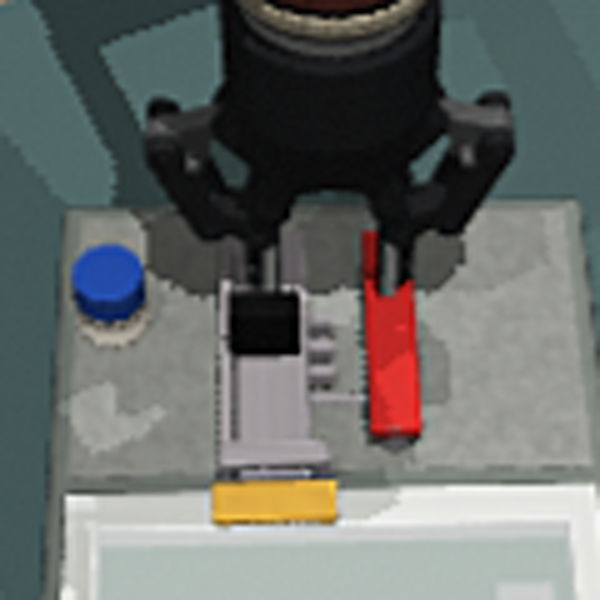

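The bar is down about 9 mm: 7.7 N, and visibly lower in the picture. Now slide along the bar to push the tab.

Emit:
{"method": "carry_out", "body": {"motion": [{"slide":[0.0055,-0.0024,0],"twist":0.0,"claw":0.55},{"slide":[0.011,-0.0048,0],"twist":0.0,"claw":0.55},{"slide":[0.0165,-0.0072,0],"twist":0.0,"claw":0.55},{"slide":[0.022,-0.0096,0],"twist":0.0,"claw":0.55},{"slide":[0.0275,-0.012,0],"twist":0.0,"claw":0.55},{"slide":[0.033,-0.0144,0],"twist":0.0,"claw":0.55},{"slide":[0.0385,-0.0168,0],"twist":0.0,"claw":0.55},{"slide":[0.0385,-0.0168,0],"twist":0.0,"claw":0.55}]}}

```text
clock: 4.78
eef_pos: [0.5776, 0.0588, 0.0576]
eef_rot: [0.327, 1.549, -0.326]
wrist_force: [-6.1, 1.1, 8.1]
opening: 0.446
```

```bash
python3 st.py; python3 - <<'E'
from h import *
im=grab_frame('scene')[:,:,::-1];cv2.imwrite('pics/s4.png',cv2.resize(im[140:260,250:370],None,fx=5,fy=5,interpolation=cv2.INTER_CUBIC))
E
```

```text
t 4.775 pos [0.5776 0.0588 0.0576] fixture mm [-0.1  2. ] yaw -0.4156 F fix [-6.01 -1.43] 8.13 open 0.44565695501063285
```

View pics/s4.png

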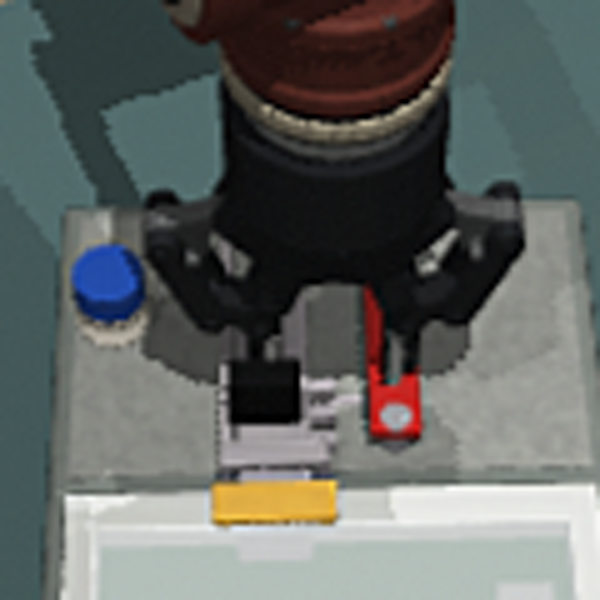

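The tab has moved roughly 30 mm, the bar is still held down, and the bolt's teeth pass freely. I'll carry on to the end stop.

Emit:
{"method": "carry_out", "body": {"motion": [{"slide":[0.0037,-0.0016,0],"twist":0.0,"claw":0.55},{"slide":[0.0073,-0.0032,0],"twist":0.0,"claw":0.55},{"slide":[0.0092,-0.004,0],"twist":0.0,"claw":0.55},{"slide":[0.0092,-0.004,0],"twist":0.0,"claw":0.55}]}}

```text
clock: 5.32
eef_pos: [0.5848, 0.0557, 0.0576]
eef_rot: [0.327, 1.555, -0.326]
wrist_force: [-13.1, 4.1, 13.8]
opening: 0.449
```

```bash
python3 st.py
```

```text
t 5.325 pos [0.5848 0.0557 0.0576] fixture mm [7.7 1.9] yaw -0.4158 F fix [-13.63  -1.43] 13.82 open 0.44855275727776506
```

Emit:
{"method": "carry_out", "body": {"motion": [{"slide":[0.0018,-0.0008,0],"twist":0.0,"claw":0.55},{"slide":[0.0018,-0.0008,0],"twist":0.0,"claw":0.55}]}}

```text
clock: 5.58
eef_pos: [0.5849, 0.0556, 0.0576]
eef_rot: [0.328, 1.56, -0.326]
wrist_force: [-19.9, 6.4, 20.0]
opening: 0.452
```

```bash
python3 st.py; python3 - <<'E'
from h import *
im=grab_frame('scene')[:,:,::-1];cv2.imwrite('pics/s5.png',cv2.resize(im[140:260,250:370],None,fx=5,fy=5,interpolation=cv2.INTER_CUBIC))
E
```

```text
t 5.575 pos [0.5849 0.0556 0.0576] fixture mm [7.8 1.9] yaw -0.4159 F fix [-20.78  -2.02] 19.98 open 0.45237741228966205
```

View pics/s5.png

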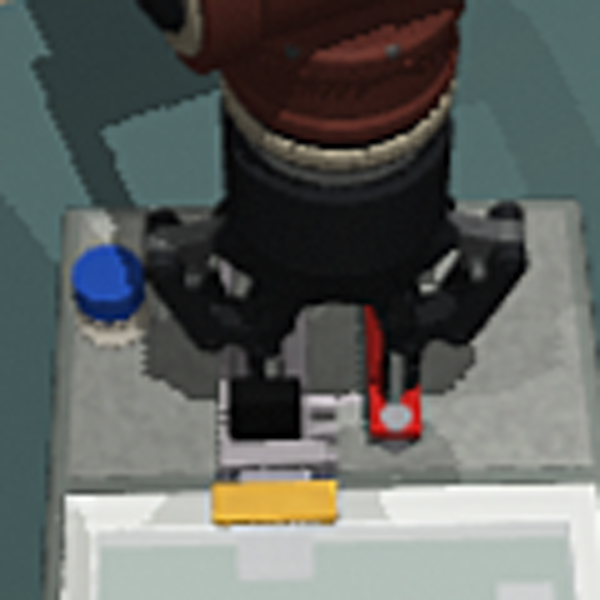

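```bash
python3 - <<'E'
from h import *
f=np.load('fix.npz');Rm=f['R'];t=f['t']
def edge(p,x0,y0,s):
    im=cv2.imread(p).astype(int).max(2); out=[]
    for c in range(x0,y0):
        col=im[:,c]; yield c,col
for p in ('s3','s5'):
    g=cv2.imread(f'pics/{p}.png').max(2).astype(int)
    rows=[]
    for c in range(245,290,5):
        col=g[:,c]; r=320 if p=='s3' else 410
        while col[r]<80: r+=1
        rows.append(r-(80-col[r-1]<0))
    r=np.median(rows); px=(250+(267+.5)/5-.5,140+(r+.5)/5-.5)
    for z in(.054,): print(p,r,(Rm.T@(plane('scene',px,z)[:2]-t)*1e3).round(1))
E
```

```text
s3 356.0 [-11.  -23.8]
s5 441.0 [ 27.7 -24.7]
```

The tab moved 38.7 mm and then stopped hard: the push rose from 6 to 21 N with no further travel. That fits fully home given the unknown start of 0–2.5 mm. Next I ease back a few mm with the bar still down, then lift.

Emit:
{"method": "carry_out", "body": {"motion": [{"slide":[-0.0037,0.0016,0],"twist":0.0,"claw":0.55},{"slide":[-0.0064,0.0028,0],"twist":0.0,"claw":0.55},{"slide":[-0.0064,0.0028,0],"twist":0.0,"claw":0.55},{"slide":[-0.0064,0.0028,0.008],"twist":0.0,"claw":0.55},{"slide":[-0.0064,0.0028,0.02],"twist":0.0,"claw":0.55},{"slide":[-0.0064,0.0028,0.05],"twist":0.0,"claw":0.55},{"slide":[-0.0064,0.0028,0.09],"twist":0.0,"claw":0.55},{"slide":[-0.0064,0.0028,0.12],"twist":0.0,"claw":0.55}]}}

```text
clock: 6.62
eef_pos: [0.5826, 0.0563, 0.1783]
eef_rot: [0.326, 1.547, -0.326]
wrist_force: [0.8, 0.9, -0.4]
opening: 0.449
```

Emit:
{"method": "carry_out", "body": {"motion": [{"slide":[-0.03,0.03,0.03],"twist":0.0,"claw":0.55},{"slide":[-0.08,0.06,0.05],"twist":0.0,"claw":0.55},{"slide":[-0.1,0.1,0.06],"twist":0.0,"claw":0.55},{"slide":[-0.1,0.15,0.06],"twist":0.0,"claw":0.55},{"slide":[-0.1,0.2,0.06],"twist":0.0,"claw":0.55},{"slide":[-0.1,0.2,0.06],"twist":0.0,"claw":0.55}]}}

```text
clock: 7.38
eef_pos: [0.4818, 0.2586, 0.2364]
eef_rot: [0.322, 1.549, -0.323]
wrist_force: [-0.1, -1.3, -0.6]
opening: 0.453
```

```bash
python3 st.py; python3 - <<'E'
from h import *
im=grab_frame('scene')[:,:,::-1];cv2.imwrite('pics/s6.png',cv2.resize(im[140:260,250:370],None,fx=5,fy=5,interpolation=cv2.INTER_CUBIC))
im=grab_frame('top')[:,:,::-1];cv2.imwrite('pics/t6.png',cv2.resize(im[165:265,240:365],None,fx=6,fy=6,interpolation=cv2.INTER_CUBIC))
E
```

```text
t 7.375 pos [0.4818 0.2586 0.2364] fixture mm [-167.4  147.3] yaw -0.4113 F fix [ 0.45 -1.2 ] -0.64 open 0.4525179141297718
```

View pics/s6.png

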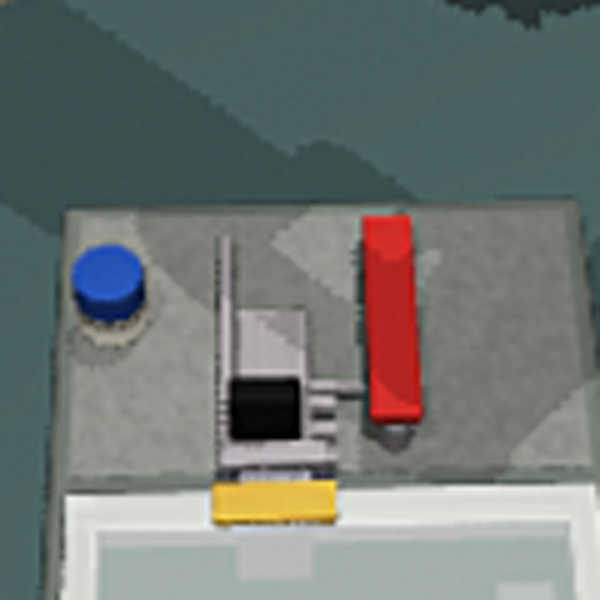

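View pics/t6.png

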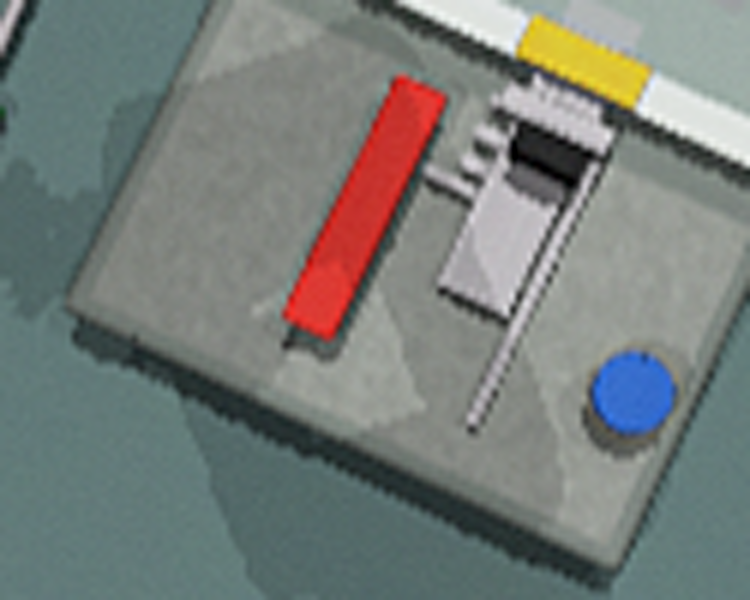

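The bar is back at its rest position: its end is at about (397,420) in both s2 and s6. The catch tooth sits behind the last bolt tooth, the bolt nose is under the keeper, and the pot hasn't moved.

```bash
python3 -c "
from workcell import *
print(finish_job())"
```

```text
the job is handed in; nothing more can be done
None
```

The lock is closed and the job is handed in at about 7.5 s of the 32 s allowed. One fingertip held the red bar down about 9 mm (7.7 N). The other pushed the tab until the bolt stopped hard. I then backed off about 7 mm with the bar still down, and lifted clear.

**Bolt:** the tab moved 38.7 mm, and the push then rose to 21 N with no further travel. I didn't measure the bolt's exact start (0–2.5 mm), so fully home is inferred from the travel and the hard stop.

**Catch:** the last pictures show the bar back at its rest height, the catch tooth behind the bolt's last tooth, and the bolt's nose under the keeper.

**Other objects:** the pot is where it was. I did not re-check the tape, jar and screwdriver at the end, but nothing passed near them below about 0.2 m.

**Disagreements:**
- The scene-camera fix of the keeper was about 4 mm off in x from its stated position.
- The fixture corners fitted to within 2–3.5 mm.
- The tool stopped about 1 mm short of the predicted home position, which is within calibration.

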